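# Put empty reels and cores away on their spindles

## Task

Put the empties away on the two spindle stands. The three white flanged reels go over the thin spindle on the square foot, the largest at the bottom, the medium one on it and the smallest on top; the two plain cardboard cores go over the thick spindle on the round foot, the larger one below and the smaller on top. Every piece must lie flat and fully down, and leave the two steel dies and the round tin standing where they are.

Things in the scene. Friction and masses are not known exactly. Their poses are not given: they have to be found in the camera images.
- reel_large: White plastic flanged reel, empty, lying flat: two round flanges with six grey windows each, 4 mm thick, on a narrower 31 mm hub with a through bore of 20 mm. Flange diameter 66 mm, height 18 mm, about 90 g. Origin: centre of its underside; z up along the bore. May be gripped across the flange rims at any yaw.
- reel_medium: White plastic flanged reel, empty, lying flat: two round flanges with six grey windows each, 4 mm thick, on a narrower 31 mm hub with a through bore of 20 mm. Flange diameter 54 mm, height 18 mm, about 70 g. Origin: centre of its underside; z up along the bore. May be gripped across the flange rims at any yaw.
- reel_small: White plastic flanged reel, empty, lying flat: two round flanges with six grey windows each, 4 mm thick, on a narrower 31 mm hub with a through bore of 20 mm. Flange diameter 42 mm, height 18 mm, about 50 g. Origin: centre of its underside; z up along the bore. May be gripped across the flange rims at any yaw.
- core_large: Plain brown cardboard core, a short straight tube without flanges, standing on end: outer diameter 62 mm, bore 34 mm through, height 24 mm, about 60 g. Origin: centre of its underside; z up along the bore. May be gripped across the outside at any yaw.
- core_small: Plain brown cardboard core, a short straight tube without flanges, standing on end: outer diameter 46 mm, bore 34 mm through, height 24 mm, about 30 g. Origin: centre of its underside; z up along the bore. May be gripped across the outside at any yaw.
- stand_square: Fixed stand with a dark steel square foot, 80 x 80 mm and 10 mm thick, and one bright upright steel spindle in the middle, 10 mm in diameter; its top is 67 mm above the table and the last 9 mm taper to 5 mm. Origin: centre of the foot's underside, on the table; the spindle is on its z axis, x and y are along the foot's sides. For the reels: stacked undersides lie 10, 28 and 46 mm above the origin.
- stand_round: Fixed stand with a dark steel round foot, 84 mm in diameter and 10 mm thick, and one thick bright upright steel spindle in the middle, 24 mm in diameter; its top is 60 mm above the table and the last 7 mm taper to 14 mm. Origin: centre of the foot's underside, on the table; the spindle is on its z axis. For the cores: stacked undersides lie 10 and 34 mm above the origin.
- die_tall: Loose steel press die, 25 mm in diameter with a 14 mm stem, 36 mm tall, standing upright; leave it alone. Origin: centre of its underside.
- die_short: Loose steel press die, 25 mm in diameter with an 18 mm boss, 22 mm tall, standing upright; leave it alone. Origin: centre of its underside.
- tin: Loose round closed brass-coloured metal tin, 66 mm in diameter and 28 mm tall; leave it alone. Origin: centre of its underside.

How it is judged:
By the outcome, as a careful person would: the job done as asked, in the order asked, and still so for the second after the job is handed in, with the robot touching nothing.
It also fails if it takes over 128 s, if anything falls off the work surface, if the arm or the gripper's body presses on something with over 40 N, if the wrist force passes 120 N, or if a joint passes its speed limit or range.

## Robot

A 7-joint arm with a two-finger parallel gripper is mounted at the origin on the work surface. World frame = base frame: x ahead of the robot, y to its left, z up, the work surface at z = 0. Lengths are in m, angles in rad, forces in N, time in s.
With the tool pointing down it reaches from about 0.425 to 0.925 m from the base axis. Payload 6.8 kg.
Tool frame: the origin (TCP) lies on the mounting face of the last link; the fingertips stand 173 mm ahead of it and the grasp point (between the pads) lies 155 mm ahead of it; z points along the fingers, y is the line along which they close (so a half turn about z gives the same grasp; the last joint's range is limited). The gripper opens to 85 mm and grips with 20 to 120 N. Pads are 22 mm wide; open, the fingers measure 114 mm over their backs; the gripper's body (76 mm by 85 mm) begins 54 mm behind the grasp point. The pads swing forward as they close: fully open they stand 13 mm farther back than shut.
Start: joints at [1.014, 0.477, 0.022, 1.555, -0.011, 1.109, -0.083], TCP at [0.293, -0.608, 0.405] pointing down, gripper open.
Joint ranges: [-2.96, 2.96], [-0.34, 2.1], [-1.41, 1.46], [0.24, 2.44], [-1.37, 4.51], [0.17, 1.92], [-2.96, 2.96]. Speed limits (rad/s): [2.39, 2.39, 3.14, 3.14, 3.14, 3.14, 3.14].

## Interface

Orientations are given as a rotation vector (axis times angle).
In Python, from bench import r gives the robot as it stands.
- The arm moves only by the tool carry_out, never from a script. Its argument "moves" is a list of rows, each a list of 5 numbers: the shift along the tool's x, y, z in m, then the turn about the tool's z in rad, then the finger opening in m, from 0 to 0.0854. In form: [[dx, dy, dz, roll, claw], ...]. A call has exactly 8 rows; each row is the pose to reach, as a shift and turn from the pose commanded when the call began, along the tool's axes at that moment; what a row does not reach only later rows make up. A row lasts 1/10 s, in which the tool goes at most 50 mm and 8.59 degrees, less where a joint would pass 70% of its speed; a pose out of reach is approached as far as the arm can. A call with a gripper value outside its range is refused whole. The fingers move at their own pace and stop on an object; "force" is the grip in N (left out, the last holds). Time passes only in rows, so rows that repeat a pose let the fingers close, or fill a call up. It gives the time, the measured TCP pose, the force, the opening and the grip force at its end, in the units of the state.
- r.get_obs(): the state, without advancing time (a new reading comes with each control period).
- r.grab_frame(name): name is "side" or "top"; returns the picture (480x640x3 uint8, red, green, blue); there is no depth.
- r.calibration(name): a dict with "fx", "fy", "cx", "cy" (pixels), "k1" (the pictures are not rectified: a ray, as slopes to the right and down, at radius r is drawn at 1 + k1 r^2 times it, then the intrinsics apply), "rvec" (rotation vector, rad) and "tvec" (3), from world to camera coordinates, as OpenCV has them. Camera axes: x right, y down, z forward; pixel columns grow to the right and rows downward; lengths in m; the calibration is good to about 2 mm. A picture is of the moment at which its call begins. calibration takes no time and is no camera call.
- r.hand_in(): hands the job in; it is judged then, once.
The state is a dict: "clock": time; "joints": joint angles; "qvel": joint speeds; "tau": joint torques, N m; "tcp_pos": TCP position; "orientation": TCP orientation; "contact_force": force on the tool from outside, world axes, zero at the start; "moment": the same for the moment, N m; "grip_width": finger opening in m; "gripper_force": force on a finger pad.
Only numpy, scipy, OpenCV 4.12 (cv2) and the standard library are available. Lean on these libraries where they do the work, as an engineer would, in place of code of your own. Each camera call takes 0.05 s, during which the arm holds its last target. There are 200 camera calls.

## Working session

There is one attempt and no reset: what is moved stays moved. The work goes in short steps, Python scripts to look and compute and a tool call to move; the robot and the scene stay as the last step left them, time stands still between calls to the robot, and variables do not carry over. Pictures are saved under pics/ and viewed, at most 14 in all, crops included, and the job is handed in when it is done.

Besides the shell and the picture viewer there is one more tool, called by a JSON object that holds its "op" and its "data", one argument or row to a line. carry_out: Moves the arm, as the interface text tells. Its arguments: {"type":"object","properties":{"moves":{"type":"array","items":{"type":"array","items":{"type":"number"}}},"force":{"type":"number"}},"required":["moves"]}

```bash
mkdir -p pics; ls
python3 - <<'E'
from bench import r
import cv2
for n in("top","side"):
    cv2.imwrite(f"pics/{n}0.png",r.grab_frame(n)[:,:,::-1]); print(r.calibration(n))
print(r.get_obs())
E
```

```text
pics
{'fx': 550.6503310198441, 'fy': 550.6503310198441, 'cx': 327.80860354135945, 'cy': 241.12859340951147, 'k1': -0.07607432892447251, 'rvec': array([ 2.14326185, -2.11292618,  0.18680232]), 'tvec': array([-0.00484337,  0.58894   ,  0.80054868])}
{'fx': 541.338383902505, 'fy': 541.338383902505, 'cx': 306.1141019583602, 'cy': 236.35240309318274, 'k1': -0.04003962049631554, 'rvec': array([ 0.72170596, -2.62279718,  1.12808819]), 'tvec': array([0.53563486, 0.24850511, 0.78908891])}
{'clock': 0.1, 'joints': array([ 1.01391346,  0.47771497,  0.02236289,  1.55632294, -0.01150772,
        1.10928878, -0.08314297]), 'qvel': array([ 0.00213837, -0.00147629, -0.00047838, -0.0039795 ,  0.00014608,
        0.00046487, -0.00064127]), 'tau': array([ 4.81521172e-03, -5.97752774e+01,  1.61371708e+00, -2.81950629e+01,
        1.27214834e-02,  5.08261626e-03, -1.60091247e-05]), 'tcp_pos': array([ 0.29275947, -0.60794435,  0.40383727]), 'orientation': array([-3.06135104e+00, -6.98636540e-01,  7.40811327e-04]), 'contact_force': array([-0.24459329,  0.21132063,  0.30653371]), 'moment': array([-0.02860374, -0.01310154,  0.02168998]), 'gripper_force': 0.0, 'grip_width': 0.08543072365782521}
```

View pics/top0.png

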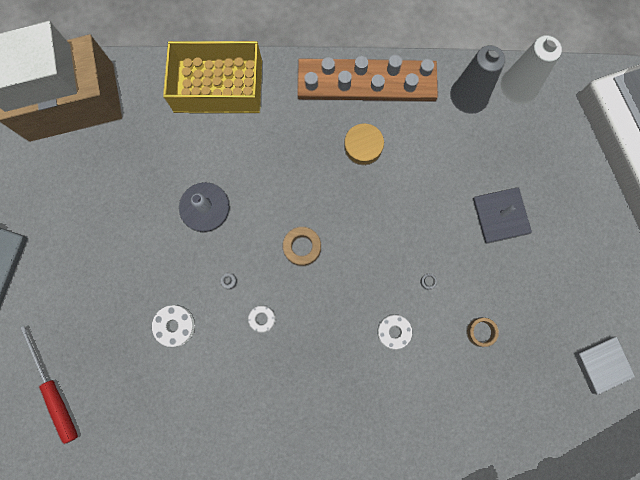

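View pics/side0.png

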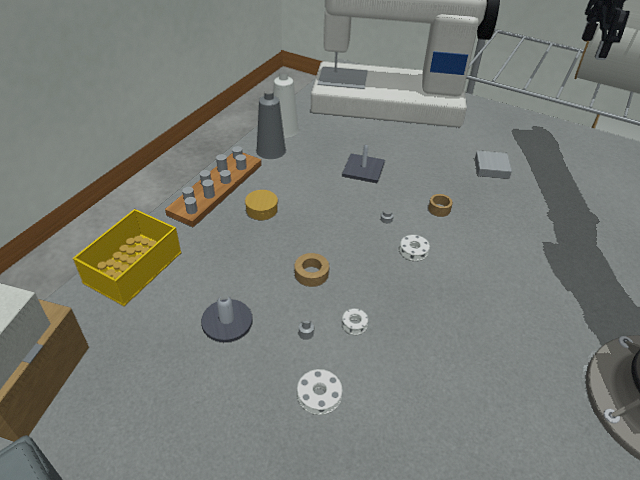

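```bash
cat > h.py <<'E'
from bench import r
import cv2, numpy as np
from scipy.optimize import least_squares
C={n:r.calibration(n) for n in("top","side")}
def proj(n,P):
    c=C[n]; R=cv2.Rodrigues(c["rvec"])[0]; p=np.atleast_2d(P)@R.T+c["tvec"]
    s=p[:,:2]/p[:,2:]; s=s*(1+c["k1"]*(s**2).sum(1,keepdims=True))
    return s*[c["fx"],c["fy"]]+[c["cx"],c["cy"]]
T=np.linspace(0,2*np.pi,60)
def circ(x,y,z,d): return np.c_[x+d/2*np.cos(T),y+d/2*np.sin(T),0*T+z]
def sq(x,y,z,s,yaw):
    a=yaw+np.pi/4+np.arange(4)*np.pi/2; return np.c_[x+s*.70711*np.cos(a),y+s*.70711*np.sin(a),0*a+z]
def cen(poly):
    m=cv2.moments(cv2.convexHull((poly).astype(np.float32).reshape(-1,1,2))); return np.array([m["m10"],m["m01"]])/m["m00"],m["m00"]
def body(k,x,y,z,d,h,yaw=0):
    return np.vstack([sq(x,y,z,d,yaw),sq(x,y,z+h,d,yaw)]) if k=="sq" else np.vstack([circ(x,y,z,d),circ(x,y,z+h,d)])
def mask(img,kind):
    f=img.astype(int); v=f.max(2); s=v-f.min(2)
    m={"white":(f.min(2)>150),"brown":(f[:,:,0]-f[:,:,2]>30),"dark":(v<92)}[kind]
    return m.astype(np.uint8)
def hull(m,px,rad=45):
    k,l,st,ce=cv2.connectedComponentsWithStats(m)
    i=min([i for i in range(1,k) if st[i,4]>60],key=lambda i:np.hypot(*(ce[i]-px)))
    c=cv2.findContours((l==i).astype(np.uint8),0,1)[0]; c=max(c,key=len)
    return cv2.convexHull(c),ce[i]
def near(n,px,z):  # pixel -> world at height z
    return least_squares(lambda q:proj(n,[q[0],q[1],z])[0]-px,[.6,0]).x
OBJ={"reel_large":("c",.066,.018,"white",(172,326)),"reel_medium":("c",.054,.018,"white",(395,332)),"reel_small":("c",.042,.018,"white",(261,319)),
"core_large":("c",.062,.024,"brown",(302,246)),"core_small":("c",.046,.024,"brown",(483,332)),
"stand_square":("sq",.08,.01,"dark",(503,215)),"stand_round":("c",.084,.01,"dark",(204,207)),"tin":("c",.066,.028,"brown",(364,144))}
E
python3 - <<'E'
from h import *
I={n:r.grab_frame(n) for n in C}
for n,px in(("die_tall",(229,282)),("die_short",(429,282))): print(n,near("top",px,.02).round(4))
for o,(k,d,h,col,px) in OBJ.items():
    g=near("top",px,h)
    for n in C:
        H,_=hull(mask(I[n],col),proj(n,[*g,h/2])[0]); c,a=cen(H)
        s=least_squares(lambda q:cen(proj(n,body(k,q[0],q[1],0,d,h)))[0]-c,g,x_scale=.01,diff_step=1e-3).x
        print(o,n,s.round(4),"area",a,cen(proj(n,body(k,*s,0,d,h)))[1].round(), "yaw",np.rad2deg(np.arctan2(*np.diff([near(n,p,h) for p in cv2.boxPoints(cv2.minAreaRect(H))[:2]],axis=0)[0][::-1])).round(1) if k=="sq" else "")
# spindle tips
for nm,p in (("sq",(506,209)),("rd",(197,199))): print(nm,near("top",p,.0635))
print([proj("top",[*near("top",px,.0),0]) for px in [(503,215)]])
E
```

```text
die_tall [0.5264 0.16  ]
die_short [ 0.5309 -0.1583]Traceback (most recent call last):
  File "<stdin>", line 9, in <module>
AttributeError: 'float' object has no attribute 'round'
```

```bash
cat > loc.py <<'E'
from h import *
import sys
def locate(names,I):
  for o in names:
    k,d,h,col,px=OBJ[o]
    g=near("top",px,h)
    for n in C:
        H,_=hull(mask(I[n],col),proj(n,[*g,h/2])[0]); c,a=cen(H)
        s=least_squares(lambda q:cen(proj(n,body(k,q[0],q[1],0,d,h)))[0]-c,g,x_scale=.01,diff_step=1e-3).x
        print(o,n,s.round(4),"area",a,round(cen(proj(n,body(k,*s,0,d,h)))[1]))
if __name__=="__main__":
  I={n:r.grab_frame(n) for n in C}
  locate(OBJ,I)
  out=np.vstack([cv2.resize(I["top"][y-40:y+40,x-40:x+40],(400,400),interpolation=2)[:, :, ::-1] for x,y in((204,207),)])
  out2=cv2.resize(I["top"][175:255,463:543],(400,400),interpolation=2)[:,:,::-1]
  cv2.imwrite("pics/st.png",np.hstack([out,out2]))
E
python3 loc.py
```

```text
reel_large top [0.4558 0.2494] area 1374.5 1464
reel_large side [0.4549 0.2449] area 1445.0 1696
reel_medium top [ 0.4521 -0.1044] area 897.5 963
reel_medium side [ 0.4493 -0.1107] area 471.0 657
reel_small top [0.4695 0.1079] area 548.0 586
reel_small side [0.4664 0.1057] area 504.0 589
core_large top [0.5881 0.046 ] area 1115.0 1231
core_large side [0.5844 0.0457] area 923.0 1020
core_small top [ 0.4533 -0.2459] area 632.0 778
core_small side [ 0.4495 -0.2431] area 408.0 474
stand_square top [ 0.6305 -0.2742] area 1189.5 2396
stand_square side [ 0.6275 -0.2691] area 447.0 988
stand_round top [0.6374 0.1936] area 733.0 2050
stand_round side [0.6366 0.2244] area 831.0 1918
tin top [ 0.7629 -0.054 ] area 1247.5 1386
tin side [ 0.7585 -0.0541] area 799.5 901
```

View pics/st.png

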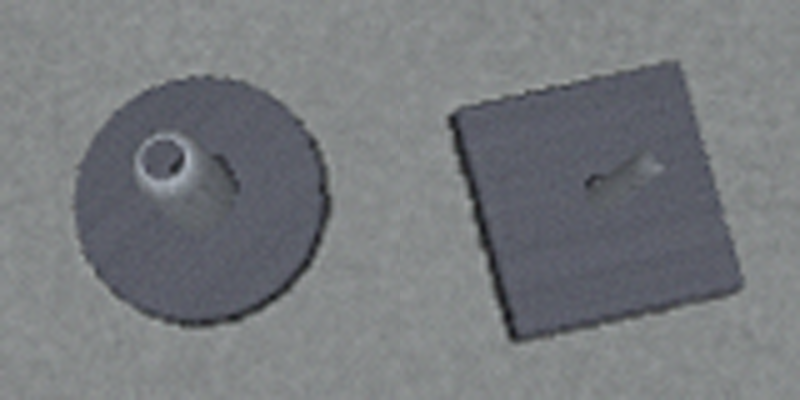

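```bash
sed -i 's/"dark":(v<92)/"dark":cv2.GaussianBlur((f[:,:,2]-f[:,:,0]).astype(np.float32),(3,3),0)>6/; s/f.min(2)>150/f.min(2)>WT/' h.py; sed -i '3a WT=150' h.py
python3 - <<'E'
import h
from h import *; from loc import locate
I={n:r.grab_frame(n) for n in C}
for n in C: print(n,[I[n][int(y),int(x)] for x,y in (proj(n,[.55,-.05,0])[0],proj(n,[.64,.20,.01])[0]+[0,8])])
locate(["stand_square","stand_round"],I)
h.WT=175;locate(["reel_large","reel_medium","reel_small"],I)
q=[(678,62),(743,288),(515,340),(452,112)]
q=[near("top",((x-400)/5+463-.4,y/5+175-.4),.01) for x,y in q]
print(np.round(q,4),np.mean(q,0)); d=q[1]-q[0];print(np.linalg.norm(d),np.rad2deg(np.arctan2(d[1],d[0])))
print(near("top",(513.8,207.6),.066),near("top",(196,198.6),.060))
im=I["side"]
a=[cv2.resize(im[y-30:y+30,x-40:x+40],(400,300),interpolation=2)[:,:,::-1] for x,y in((415,247),(365,160),(320,390),(225,315))]
cv2.imwrite("pics/s1.png",np.vstack([np.hstack(a[:2]),np.hstack(a[2:])]))
E
```

```text
top [array([138, 138, 139], dtype=uint8), array([ 89,  91, 101], dtype=uint8)]
side [array([125, 130, 128], dtype=uint8), array([85, 89, 99], dtype=uint8)]
stand_square top [ 0.6466 -0.2857] area 2251.5 2376
stand_square side [ 0.6462 -0.2952] area 1070.5 937
stand_round top [0.6532 0.2111] area 1922.0 2033
stand_round side [0.6511 0.2087] area 1752.0 1832
reel_large top [0.4559 0.2505] area 1304.0 1464
reel_large side [0.4552 0.2445] area 1340.0 1694
reel_medium top [ 0.4523 -0.1044] area 862.5 963
reel_medium side [ 0.4506 -0.1117] area 421.5 655
reel_small top [0.4699 0.1081] area 515.5 586
reel_small side [0.4687 0.1019] area 372.5 584
[[ 0.693  -0.3134]
 [ 0.6162 -0.3314]
 [ 0.5977 -0.2545]
 [ 0.6743 -0.2362]] [ 0.64529654 -0.28385109]
0.07883514806699932 -166.81326471370642
[ 0.64351608 -0.28473769] [0.65216939 0.21056636]
```

View pics/s1.png

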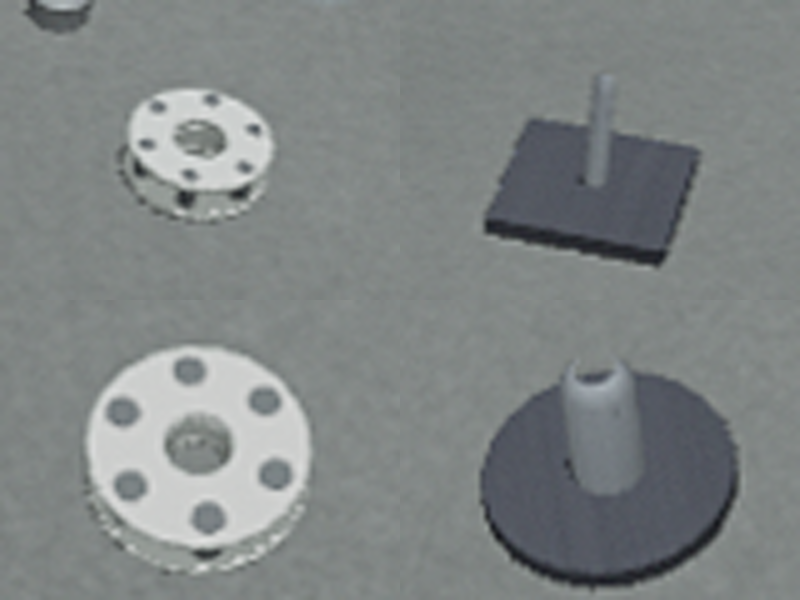

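Run:
```python
from h import *
for n,p,z in(("rm",(414.6,244.6),.018),("rl",(319.3,389),.018),("sq",(365.6,144.8),.066),("rd",(224,298.2),.059)): print(n,near("side",p,z).round(4))
o=r.get_obs(); R=cv2.Rodrigues(o["orientation"])[0]; print(R.round(4),o["tcp_pos"])
```

```text
rm [ 0.4482 -0.1016]
rl [0.4525 0.2501]
sq [ 0.6414 -0.2821]
rd [0.6491 0.2093]
[[ 9.010e-01  4.339e-01 -1.000e-04]
 [ 4.339e-01 -9.010e-01  2.000e-04]
 [-0.000e+00 -2.000e-04 -1.000e+00]] [ 0.29287304 -0.60814157  0.4045579 ]
```

{"op": "carry_out", "data": {
  "moves": [
    [0.034, -0.027, 0, 0.112, 0.0854],
    [0.068, -0.054, 0, 0.224, 0.0854],
    [0.102, -0.081, 0, 0.336, 0.0854],
    [0.136, -0.108, 0, 0.4488, 0.0854],
    [0.17, -0.135, 0, 0.4488, 0.0854],
    [0.204, -0.162, 0, 0.4488, 0.0854],
    [0.238, -0.189, 0, 0.4488, 0.0854],
    [0.27, -0.214, 0, 0.4488, 0.0854]
  ],
  "force": 30
}}

```text
clock: 1.2
tcp_pos: [0.4439, -0.2962, 0.405]
orientation: [3.141, 0.001, 0.001]
contact_force: [0.1, 0.2, -1.2]
grip_width: 0.0854
gripper_force: 0.0
```

{"op": "carry_out", "data": {
  "moves": [
    [0.018, -0.043, 0.015, 0, 0.0854],
    [0.036, -0.086, 0.035, 0, 0.0854],
    [0.054, -0.129, 0.055, 0, 0.0854],
    [0.072, -0.172, 0.075, 0, 0.0854],
    [0.09, -0.215, 0.095, 0, 0.0854],
    [0.108, -0.258, 0.115, 0, 0.0854],
    [0.126, -0.301, 0.135, 0, 0.0854],
    [0.142, -0.342, 0.155, 0, 0.0854]
  ]
}}

```text
clock: 2.0
tcp_pos: [0.5852, 0.0432, 0.2503]
orientation: [-3.142, 0.0, -0.002]
contact_force: [0.3, -0.4, 0.2]
grip_width: 0.0858
gripper_force: 0.0
```

{"op": "carry_out", "data": {
  "moves": [
    [0, 0, 0.0, 0, 0.0854],
    [0, 0, 0.025, 0, 0.0854],
    [0, 0, 0.05, 0, 0.0854],
    [0, 0, 0.07, 0, 0.0854],
    [0, 0, 0.077, 0, 0.0854],
    [0, 0, 0.077, 0, 0.0854],
    [0, 0, 0.077, 0, 0.055],
    [0, 0, 0.077, 0, 0.055]
  ]
}}

```text
clock: 2.8
tcp_pos: [0.5851, 0.0417, 0.1754]
orientation: [-3.141, -0.0, -0.004]
contact_force: [-5.8, -0.8, 14.8]
grip_width: 0.0607
gripper_force: 29.6
```

Run:
```python
from h import *
a=[]
for n in C:
    im=r.grab_frame(n); p=proj(n,[.586,.046,.02])[0].astype(int); x,y=p
    a.append(cv2.resize(im[y-50:y+50,x-50:x+50],(400,400),interpolation=2)[:,:,::-1])
cv2.imwrite("pics/g1.png",np.hstack(a)); o=r.get_obs(); print(o["tcp_pos"],o["grip_width"],o["gripper_force"],o["contact_force"])
```

```text
[0.58511814 0.04168771 0.17555583] 0.06077027005871175 32.04455332830548 [-1.14161943  1.18087412  4.02358694]
```

View pics/g1.png

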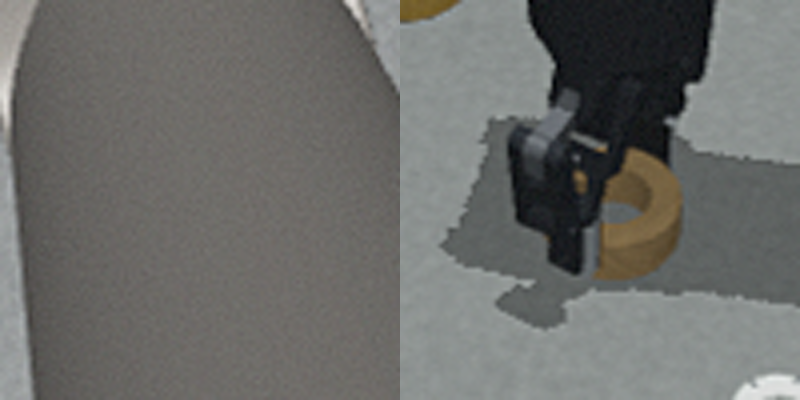

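{"op": "carry_out", "data": {
  "moves": [
    [0, 0, -0.03, 0, 0.055],
    [0, 0, -0.07, 0, 0.055],
    [0.005, -0.015, -0.09, 0, 0.055],
    [0.02, -0.055, -0.09, 0, 0.055],
    [0.035, -0.1, -0.09, 0, 0.055],
    [0.05, -0.135, -0.09, 0, 0.055],
    [0.065, -0.167, -0.09, 0, 0.055],
    [0.065, -0.167, -0.09, 0, 0.055]
  ]
}}

```text
clock: 3.7
tcp_pos: [0.6497, 0.2152, 0.2651]
orientation: [-3.136, -0.011, -0.004]
contact_force: [0.1, 1.6, -0.3]
grip_width: 0.0607
gripper_force: 33.4
```

Run:
```python
from h import *
im=r.grab_frame("side"); x,y=proj("side",[.651,.21,.07])[0].astype(int); print(x,y)
cv2.imwrite("pics/g2.png",cv2.resize(im[y-60:y+60,x-80:x+80],(800,600),interpolation=2)[:,:,::-1]); o=r.get_obs(); print(o["tcp_pos"],o["grip_width"],o["gripper_force"],o["contact_force"],o["orientation"])
```

```text
222 293
[0.64941153 0.21191021 0.26464668] 0.06068540782802653 33.34793105721474 [-0.33865397 -0.54071199 -1.03889797] [-3.13921604e+00 -6.69126196e-03 -2.22911444e-03]
```

View pics/g2.png

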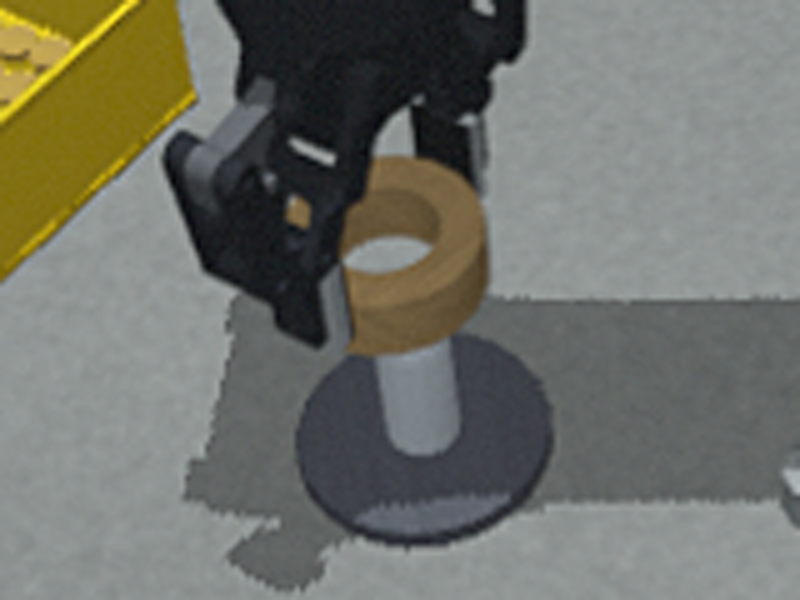

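```bash
cat >> h.py <<'E'
def crop_ext(n,P,org,s): # extents in crop px
    q=(proj(n,P)-org+.5)*s; return np.r_[q.min(0),q.max(0)].round(0)
E
python3 - <<'E'
from h import *
x0,y0=222-80,293-60
for xy in((.651,.21),(.6494,.212),(.6545,.210),(.651,.206)):
  print(xy,crop_ext("side",circ(*xy,.113,.062),(x0,y0),5),crop_ext("side",circ(*xy,.113,.034),(x0,y0),5),crop_ext("side",circ(*xy,.089,.062),(x0,y0),5))
E
```

```text
(0.651, 0.21) [286. 138. 493. 290.] [332. 171. 446. 255.] [295. 190. 498. 343.]
(0.6494, 0.212) [286. 144. 493. 297.] [333. 177. 446. 261.] [295. 196. 499. 350.]
(0.6545, 0.21) [276. 134. 483. 286.] [323. 166. 437. 250.] [286. 186. 489. 338.]
(0.651, 0.206) [294. 130. 500. 282.] [341. 163. 454. 246.] [304. 183. 506. 334.]
```

{"op": "carry_out", "data": {
  "moves": [
    [0, 0, 0, 0, 0.055],
    [0, 0, 0.005, 0, 0.055],
    [0, 0, 0.015, 0, 0.055],
    [0, 0, 0.025, 0, 0.055],
    [0, 0, 0.035, 0, 0.055],
    [0, 0, 0.045, 0, 0.055],
    [0, 0, 0.05, 0, 0.055],
    [0, 0, 0.05, 0, 0.055]
  ]
}}

```text
clock: 4.55
tcp_pos: [0.649, 0.2084, 0.2125]
orientation: [3.141, 0.0, -0.003]
contact_force: [-0.5, 0.5, -0.6]
grip_width: 0.0607
gripper_force: 33.3
```

{"op": "carry_out", "data": {
  "moves": [
    [0, 0, 0.01, 0, 0.055],
    [0, 0, 0.02, 0, 0.055],
    [0, 0, 0.026, 0, 0.055],
    [0, 0, 0.027, 0, 0.055],
    [0, 0, 0.027, 0, 0.055],
    [0, 0, 0.027, 0, 0.055],
    [0, 0, 0.027, 0, 0.0854],
    [0, 0, 0.027, 0, 0.0854]
  ]
}}

```text
clock: 5.35
tcp_pos: [0.6496, 0.2086, 0.1873]
orientation: [-3.141, 0.0, -0.001]
contact_force: [0.5, 0.5, -0.2]
grip_width: 0.0852
gripper_force: 0.0
```

{"op": "carry_out", "data": {
  "moves": [
    [0, 0, -0.04, 0, 0.0854],
    [0, 0, -0.08, 0, 0.0854],
    [-0.02, 0.045, -0.09, 0, 0.0854],
    [-0.04, 0.09, -0.09, 0, 0.0854],
    [-0.06, 0.135, -0.09, 0, 0.0854],
    [-0.08, 0.18, -0.09, 0, 0.0854],
    [-0.1, 0.225, -0.09, 0, 0.0854],
    [-0.12, 0.27, -0.09, 0, 0.0854]
  ]
}}

```text
clock: 6.15
tcp_pos: [0.5285, -0.0632, 0.2774]
orientation: [3.141, 0.0, 0.002]
contact_force: [1.0, 0.5, 0.1]
grip_width: 0.0857
gripper_force: 0.0
```

{"op": "carry_out", "data": {
  "moves": [
    [-0.018, 0.045, 0, 0, 0.0854],
    [-0.036, 0.09, 0, 0, 0.08],
    [-0.054, 0.135, 0, 0, 0.07],
    [-0.07, 0.165, 0, 0, 0.07],
    [-0.078, 0.183, 0, 0, 0.07],
    [-0.078, 0.183, 0.0, 0, 0.07],
    [-0.078, 0.183, 0.0, 0, 0.07],
    [-0.078, 0.183, 0.0, 0, 0.07]
  ]
}}

```text
clock: 6.95
tcp_pos: [0.4522, -0.2431, 0.277]
orientation: [-3.141, -0.004, -0.001]
contact_force: [0.4, -0.0, 0.5]
grip_width: 0.0704
gripper_force: 0.0
```

Run:
```python
from h import *
im=r.grab_frame("side"); x,y=proj("side",[.56,.05,.02])[0].astype(int); 
print(r.get_obs()["tcp_pos"],r.get_obs()["contact_force"])
a=cv2.resize(im[265:355,187:267],(400,450),interpolation=2)
x,y=proj("side",[.4515,-.2445,.05])[0].astype(int); print(x,y)
b=cv2.resize(im[y-45:y+45,x-40:x+40],(400,450),interpolation=2)
cv2.imwrite("pics/g3.png",np.hstack([a,b])[:,:,::-1])
```

```text
[ 0.45226087 -0.24298823  0.27693468] [ 0.63024117 -0.28947323 -0.33318218]
442 189
```

View pics/g3.png

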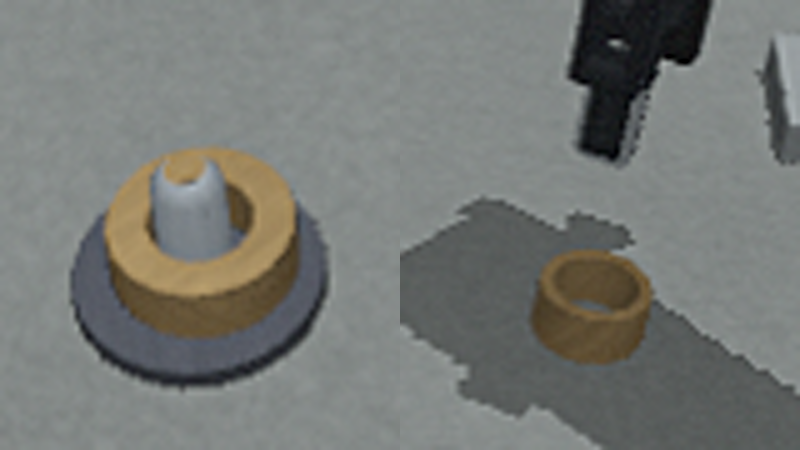

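{"op": "carry_out", "data": {
  "moves": [
    [-0.001, 0.0015, 0.035, 0, 0.07],
    [-0.001, 0.0015, 0.07, 0, 0.07],
    [-0.001, 0.0015, 0.09, 0, 0.07],
    [-0.001, 0.0015, 0.097, 0, 0.07],
    [-0.001, 0.0015, 0.097, 0, 0.07],
    [-0.001, 0.0015, 0.097, 0, 0.04],
    [-0.001, 0.0015, 0.097, 0, 0.04],
    [-0.001, 0.0015, 0.097, 0, 0.04]
  ]
}}

```text
clock: 7.8
tcp_pos: [0.4511, -0.246, 0.1813]
orientation: [3.141, 0.0, 0.004]
contact_force: [-0.6, 2.2, 6.2]
grip_width: 0.0441
gripper_force: 30.8
```

{"op": "carry_out", "data": {
  "moves": [
    [0, 0, -0.03, 0, 0.04],
    [0, 0, -0.07, 0, 0.04],
    [0.01, -0.02, -0.1, 0, 0.04],
    [0.03, -0.065, -0.1, 0, 0.04],
    [0.05, -0.11, -0.1, 0, 0.04],
    [0.07, -0.155, -0.1, 0, 0.04],
    [0.09, -0.2, -0.1, 0, 0.04],
    [0.11, -0.245, -0.1, 0, 0.04]
  ]
}}

```text
clock: 8.6
tcp_pos: [0.561, 0.0007, 0.2808]
orientation: [3.141, -0.001, 0.003]
contact_force: [1.5, -0.3, -0.9]
grip_width: 0.0438
gripper_force: 31.1
```

{"op": "carry_out", "data": {
  "moves": [
    [0.02, -0.045, 0, 0, 0.04],
    [0.04, -0.09, 0, 0, 0.04],
    [0.06, -0.135, 0, 0, 0.04],
    [0.075, -0.17, 0, 0, 0.04],
    [0.085, -0.195, 0, 0, 0.04],
    [0.09, -0.2095, 0, 0, 0.04],
    [0.09, -0.2095, 0, 0, 0.04],
    [0.09, -0.2095, 0, 0, 0.04]
  ]
}}

```text
clock: 9.4
tcp_pos: [0.6502, 0.2069, 0.2798]
orientation: [3.14, -0.002, -0.0]
contact_force: [-0.1, 0.2, -0.8]
grip_width: 0.044
gripper_force: 31.1
```

Run:
```python
from h import *
im=r.grab_frame("side"); o=r.get_obs(); print(o["tcp_pos"],o["grip_width"])
x,y=222,285; x0,y0=x-60,y-60
cv2.imwrite("pics/g4.png",cv2.resize(im[y-60:y+60,x-60:x+60],(600,600),interpolation=2)[:,:,::-1])
for xy in((.651,.21),(.6545,.210),(.651,.206)):
  print(xy,crop_ext("side",circ(*xy,.124,.046),(x0,y0),5),crop_ext("side",circ(*xy,.124,.034),(x0,y0),5),crop_ext("side",circ(*xy,.1,.046),(x0,y0),5))
```

```text
[0.65030677 0.20611044 0.27978491] 0.043835276129499945
(0.651, 0.21) [208. 172. 363. 285.] [228. 186. 343. 270.] [217. 225. 369. 339.]
(0.6545, 0.21) [199. 167. 354. 280.] [219. 182. 333. 265.] [208. 221. 360. 334.]
(0.651, 0.206) [216. 164. 371. 276.] [237. 178. 351. 261.] [226. 217. 377. 330.]
```

View pics/g4.png

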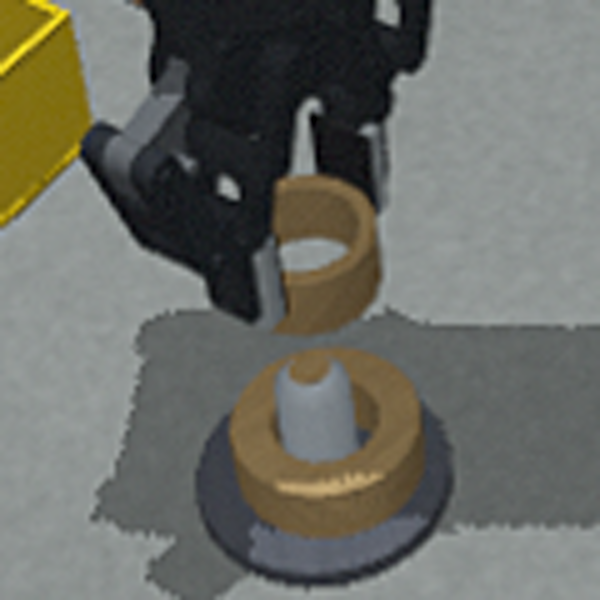

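{"op": "carry_out", "data": {
  "moves": [
    [0.001, -0.003, 0, 0, 0.04],
    [0.001, -0.003, 0.01, 0, 0.04],
    [0.001, -0.003, 0.02, 0, 0.04],
    [0.001, -0.003, 0.03, 0, 0.04],
    [0.001, -0.003, 0.037, 0, 0.04],
    [0.001, -0.003, 0.043, 0, 0.04],
    [0.001, -0.003, 0.048, 0, 0.04],
    [0.001, -0.003, 0.05, 0, 0.04]
  ]
}}

```text
clock: 10.25
tcp_pos: [0.6513, 0.2115, 0.2291]
orientation: [3.141, 0.0, -0.001]
contact_force: [0.0, 0.6, -0.8]
grip_width: 0.0443
gripper_force: 31.1
```

{"op": "carry_out", "data": {
  "moves": [
    [0, 0, 0.005, 0, 0.04],
    [0, 0, 0.009, 0, 0.04],
    [0, 0, 0.0125, 0, 0.04],
    [0, 0, 0.0125, 0, 0.04],
    [0, 0, 0.0125, 0, 0.04],
    [0, 0, 0.0125, 0, 0.07],
    [0, 0, 0.0125, 0, 0.07],
    [0, 0, 0.0, 0, 0.07]
  ]
}}

```text
clock: 11.05
tcp_pos: [0.6507, 0.2112, 0.2287]
orientation: [3.14, 0.0, -0.005]
contact_force: [-0.5, -0.2, -1.0]
grip_width: 0.0702
gripper_force: 0.0
```

{"op": "carry_out", "data": {
  "moves": [
    [0, 0, -0.03, 0, 0.07],
    [0, 0, -0.05, 0, 0.07],
    [-0.04, -0.008, -0.05, 0, 0.0854],
    [-0.085, -0.017, -0.05, 0, 0.0854],
    [-0.13, -0.026, -0.05, 0, 0.0854],
    [-0.17, -0.035, -0.05, 0, 0.0854],
    [-0.1965, -0.039, -0.05, 0, 0.0854],
    [-0.1965, -0.039, -0.05, 0, 0.0854]
  ]
}}

```text
clock: 11.85
tcp_pos: [0.4514, 0.2517, 0.2808]
orientation: [-3.142, -0.007, 0.002]
contact_force: [0.5, -0.2, 0.6]
grip_width: 0.0855
gripper_force: 0.0
```

Run:
```python
from h import *
im=r.grab_frame("side"); o=r.get_obs(); print(o["tcp_pos"],o["grip_width"])
a=im[255:365,182:272]
x,y=proj("side",[.454,.25,.04])[0].astype(int);print(x,y)
b=im[y-55:y+55,x-70:x+70]
cv2.imwrite("pics/g5.png",cv2.resize(np.hstack([a,b]),None,fx=3.4,fy=3.4,interpolation=2)[:,:,::-1])
```

```text
[0.45366276 0.2512213  0.28100192] 0.08537096013876422
318 380
```

View pics/g5.png

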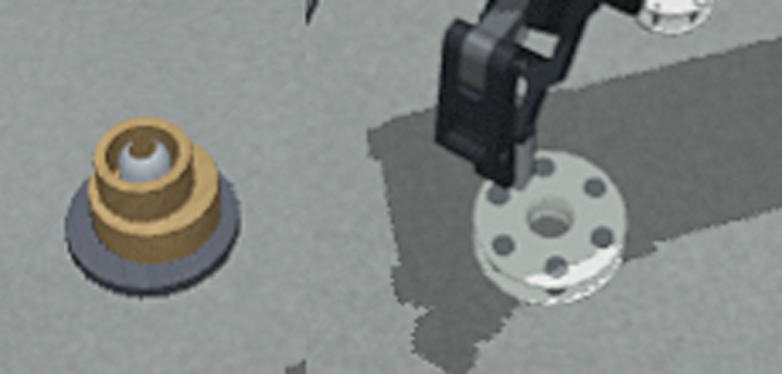

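{"op": "carry_out", "data": {
  "moves": [
    [0, 0.001, 0.04, 0, 0.0854],
    [0, 0.001, 0.08, 0, 0.0854],
    [0, 0.001, 0.1, 0, 0.0854],
    [0, 0.001, 0.109, 0, 0.0854],
    [0, 0.001, 0.109, 0, 0.0854],
    [0, 0.001, 0.109, 0, 0.06],
    [0, 0.001, 0.109, 0, 0.06],
    [0, 0.001, 0.109, 0, 0.06]
  ]
}}

```text
clock: 12.7
tcp_pos: [0.4558, 0.2498, 0.1726]
orientation: [-3.14, 0.001, -0.004]
contact_force: [-0.2, -1.6, 6.2]
grip_width: 0.0654
gripper_force: 32.5
```

Run:
```python
from h import *
o=r.get_obs(); print(o["tcp_pos"],o["grip_width"],o["contact_force"],o["moment"])
```

```text
[0.45581568 0.24979573 0.17259283] 0.06537328205643976 [-0.23556338 -1.58762451  6.15987809] [-0.21744119  0.14134864 -0.12077441]
```

{"op": "carry_out", "data": {
  "moves": [
    [0, 0, -0.03, 0, 0.06],
    [0, 0, -0.07, 0, 0.06],
    [0.007, 0.02, -0.095, 0, 0.06],
    [0.021, 0.06, -0.095, 0, 0.06],
    [0.036, 0.102, -0.095, 0, 0.06],
    [0.051, 0.144, -0.095, 0, 0.06],
    [0.066, 0.186, -0.095, 0, 0.06],
    [0.081, 0.228, -0.095, 0, 0.06]
  ]
}}

```text
clock: 13.5
tcp_pos: [0.5364, 0.0198, 0.2671]
orientation: [-3.141, -0.0, -0.003]
contact_force: [0.8, 0.9, -1.4]
grip_width: 0.0652
gripper_force: 34.2
```

{"op": "carry_out", "data": {
  "moves": [
    [0.015, 0.042, 0, 0, 0.06],
    [0.03, 0.084, 0, 0, 0.06],
    [0.045, 0.126, 0, 0, 0.06],
    [0.06, 0.168, 0, 0, 0.06],
    [0.075, 0.21, 0, 0, 0.06],
    [0.09, 0.252, 0, 0, 0.06],
    [0.1, 0.285, 0, 0, 0.06],
    [0.106, 0.302, 0, 0, 0.06]
  ]
}}

```text
clock: 14.3
tcp_pos: [0.6417, -0.2852, 0.2669]
orientation: [3.139, -0.007, 0.002]
contact_force: [-0.5, 0.8, -0.1]
grip_width: 0.0653
gripper_force: 34.2
```

{"op": "carry_out", "data": {
  "moves": [
    [0.002, 0.004, 0, 0, 0.06],
    [0.002, 0.004, 0, 0, 0.06],
    [0.002, 0.004, 0, 0, 0.06],
    [0.002, 0.004, 0, 0, 0.06],
    [0.002, 0.004, 0, 0, 0.06],
    [0.002, 0.004, 0, 0, 0.06],
    [0.002, 0.004, 0, 0, 0.06],
    [0.002, 0.004, 0, 0, 0.06]
  ]
}}

```text
clock: 15.1
tcp_pos: [0.6439, -0.2844, 0.2658]
orientation: [3.142, 0.0, 0.0]
contact_force: [0.2, 0.7, -1.2]
grip_width: 0.0652
gripper_force: 34.2
```

Run:
```python
from h import *
im=r.grab_frame("side"); o=r.get_obs(); print(o["tcp_pos"],o["grip_width"],o["contact_force"])
x,y=proj("side",[.643,-.2835,.07])[0].astype(int); x0,y0=x-50,y-50
cv2.imwrite("pics/g6.png",cv2.resize(im[y0:y0+100,x0:x0+100],(600,600),interpolation=2)[:,:,::-1])
z=o["tcp_pos"][2]-.1726; print(z)
for xy in((.643,-.2835),(.6465,-.2835),(.643,-.2875)):
  print(xy,*[crop_ext("side",circ(*xy,zz,d),(x0,y0),6) for zz,d in((z+.018,.066),(z+.018,.02),(z,.066))])
```

```text
[ 0.64388036 -0.28446101  0.26580353] 0.06537350322900673 [ 0.03536524  0.88403063 -1.39850712]
0.0932035334170476
(0.643, -0.2835) [220. 157. 411. 260.] [287. 191. 344. 223.] [217. 201. 405. 304.]
(0.6465, -0.2835) [211. 154. 402. 257.] [278. 189. 335. 220.] [208. 198. 396. 301.]
(0.643, -0.2875) [225. 152. 416. 254.] [292. 186. 349. 217.] [222. 195. 410. 299.]
```

View pics/g6.png

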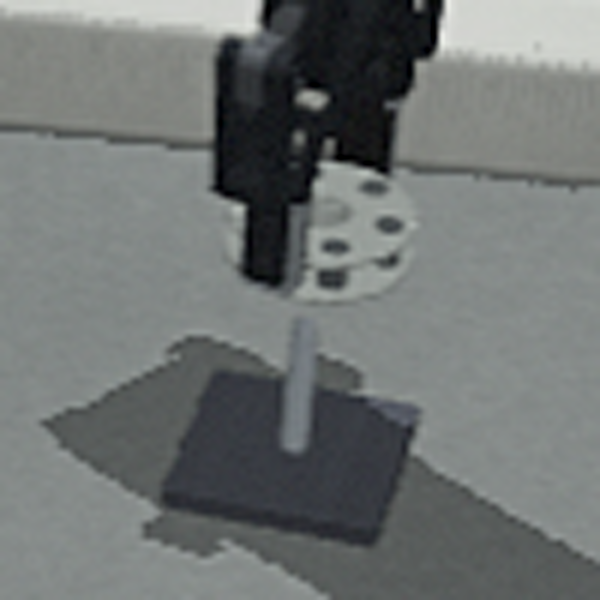

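{"op": "carry_out", "data": {
  "moves": [
    [0.0025, -0.001, 0, 0, 0.06],
    [0.0025, -0.001, 0.01, 0, 0.06],
    [0.0025, -0.001, 0.02, 0, 0.06],
    [0.0025, -0.001, 0.03, 0, 0.06],
    [0.0025, -0.001, 0.036, 0, 0.06],
    [0.0025, -0.001, 0.042, 0, 0.06],
    [0.0025, -0.001, 0.048, 0, 0.06],
    [0.0025, -0.001, 0.05, 0, 0.06]
  ]
}}

```text
clock: 15.95
tcp_pos: [0.6462, -0.2834, 0.215]
orientation: [-3.141, 0.0, 0.001]
contact_force: [0.4, -0.2, -1.9]
grip_width: 0.0655
gripper_force: 34.2
```

Run:
```python
from h import *
im=r.grab_frame("side"); o=r.get_obs(); print(o["tcp_pos"],o["grip_width"],o["contact_force"])
x,y=proj("side",[.643,-.2835,.05])[0].astype(int); x0,y0=x-40,y-30
cv2.imwrite("pics/g7.png",cv2.resize(im[y0:y0+60,x0:x0+80],(640,480),interpolation=2)[:,:,::-1])
```

```text
[ 0.64619035 -0.28347743  0.21503498] 0.06537127433664246 [-1.32148803 -0.04745253 -0.38309673]
```

View pics/g7.png

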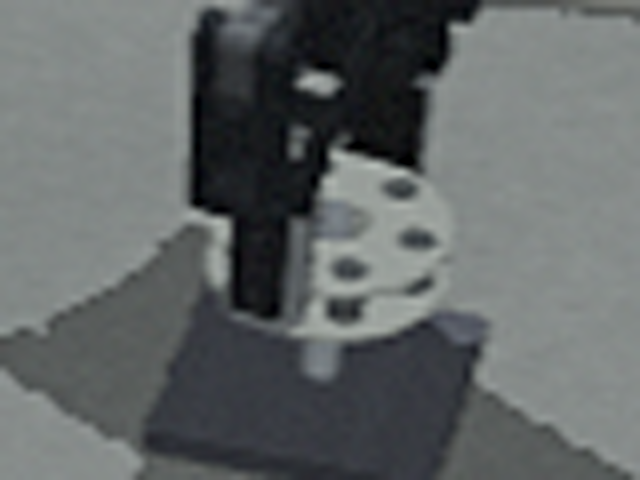

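{"op": "carry_out", "data": {
  "moves": [
    [0, 0, 0.01, 0, 0.06],
    [0, 0, 0.02, 0, 0.06],
    [0, 0, 0.028, 0, 0.06],
    [0, 0, 0.031, 0, 0.06],
    [0, 0, 0.031, 0, 0.06],
    [0, 0, 0.031, 0, 0.06],
    [0, 0, 0.031, 0, 0.0854],
    [0, 0, 0.031, 0, 0.0854]
  ]
}}

```text
clock: 16.8
tcp_pos: [0.6467, -0.2836, 0.1855]
orientation: [3.141, -0.0, 0.002]
contact_force: [0.9, 0.5, 0.6]
grip_width: 0.0855
gripper_force: 0.0
```

{"op": "carry_out", "data": {
  "moves": [
    [0, 0, -0.045, 0, 0.0854],
    [0, 0, -0.085, 0, 0.0854],
    [-0.035, -0.032, -0.09, 0, 0.0854],
    [-0.07, -0.064, -0.09, 0, 0.0854],
    [-0.105, -0.096, -0.09, 0, 0.0854],
    [-0.14, -0.128, -0.09, 0, 0.075],
    [-0.175, -0.16, -0.09, 0, 0.075],
    [-0.197, -0.18, -0.09, 0, 0.075]
  ]
}}

```text
clock: 17.6
tcp_pos: [0.4469, -0.1015, 0.2751]
orientation: [-3.141, -0.003, 0.001]
contact_force: [0.7, -0.6, 0.4]
grip_width: 0.0752
gripper_force: 0.0
```

{"op": "carry_out", "data": {
  "moves": [
    [0, 0, 0, 0, 0.075],
    [0, 0, 0, 0, 0.075],
    [0, 0, 0.0, 0, 0.075],
    [0, 0, 0.02, 0, 0.075],
    [0, 0, 0.045, 0, 0.075],
    [0, 0, 0.06, 0, 0.075],
    [0, 0, 0.06, 0, 0.075],
    [0, 0, 0.06, 0, 0.075]
  ]
}}

```text
clock: 18.4
tcp_pos: [0.4501, -0.1041, 0.2149]
orientation: [3.142, -0.002, 0.0]
contact_force: [-0.0, -0.6, -0.2]
grip_width: 0.0748
gripper_force: 0.0
```

Run:
```python
from h import *
im=r.grab_frame("side"); o=r.get_obs(); print(o["tcp_pos"],o["grip_width"],o["contact_force"])
a=im[125:195,320:410]; x,y=proj("side",[.45,-.103,.03])[0].astype(int); b=im[y-35:y+35,x-35:x+35]
cv2.imwrite("pics/g8.png",cv2.resize(np.hstack([a,b]),None,fx=5,fy=5,interpolation=2)[:,:,::-1])
```

```text
[ 0.45023149 -0.10400298  0.21531452] 0.07522608413097498 [ 0.66779912 -0.16811645  0.73983632]
```

View pics/g8.png

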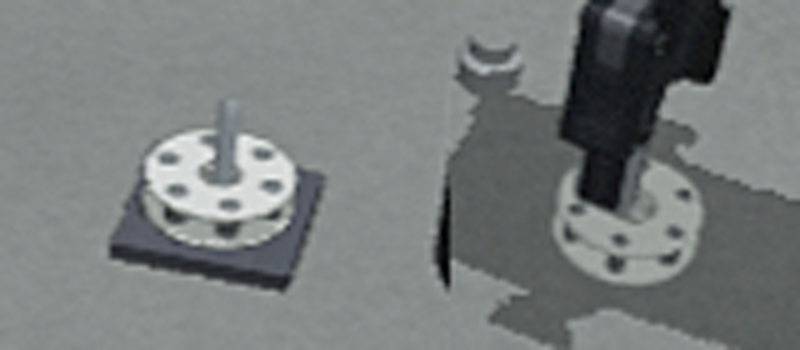

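{"op": "carry_out", "data": {
  "moves": [
    [0, -0.0005, 0.02, 0, 0.075],
    [0, -0.0005, 0.035, 0, 0.075],
    [0, -0.0005, 0.042, 0, 0.075],
    [0, -0.0005, 0.042, 0, 0.075],
    [0, -0.0005, 0.042, 0, 0.05],
    [0, -0.0005, 0.042, 0, 0.048],
    [0, -0.0005, 0.042, 0, 0.048],
    [0, -0.0005, 0.042, 0, 0.048]
  ]
}}

```text
clock: 19.25
tcp_pos: [0.4498, -0.1031, 0.174]
orientation: [3.141, 0.0, 0.003]
contact_force: [-1.2, -0.2, 5.7]
grip_width: 0.053
gripper_force: 30.4
```

Run:
```python
from h import *
o=r.get_obs(); print(o["tcp_pos"],o["grip_width"],o["contact_force"],o["gripper_force"])
```

```text
[ 0.44984992 -0.10312559  0.17397699] 0.05302147061385666 [-1.21869245 -0.1566916   5.67573386] 30.403700871393085
```

{"op": "carry_out", "data": {
  "moves": [
    [0, 0, -0.03, 0, 0.048],
    [0, 0, -0.07, 0, 0.048],
    [0.015, 0.014, -0.095, 0, 0.048],
    [0.05, 0.046, -0.095, 0, 0.048],
    [0.085, 0.079, -0.095, 0, 0.048],
    [0.12, 0.112, -0.095, 0, 0.048],
    [0.155, 0.144, -0.095, 0, 0.048],
    [0.18, 0.167, -0.095, 0, 0.048]
  ]
}}

```text
clock: 20.05
tcp_pos: [0.6309, -0.2726, 0.2688]
orientation: [3.14, -0.003, 0.003]
contact_force: [-0.1, -0.2, -0.0]
grip_width: 0.0533
gripper_force: 32.2
```

{"op": "carry_out", "data": {
  "moves": [
    [0.01, 0.01, 0, 0, 0.048],
    [0.014, 0.0135, 0, 0, 0.048],
    [0.014, 0.0135, 0, 0, 0.048],
    [0.014, 0.0135, 0, 0, 0.048],
    [0.014, 0.0135, 0, 0, 0.048],
    [0.014, 0.0135, 0, 0, 0.048],
    [0.014, 0.0135, 0, 0, 0.048],
    [0.014, 0.0135, 0, 0, 0.048]
  ]
}}

```text
clock: 20.85
tcp_pos: [0.6433, -0.2833, 0.268]
orientation: [3.142, 0.0, 0.0]
contact_force: [-0.1, -0.4, -1.2]
grip_width: 0.0531
gripper_force: 32.2
```

Run:
```python
from h import *
o=r.get_obs(); print(o["tcp_pos"],o["grip_width"],o["contact_force"],o["gripper_force"])
im=r.grab_frame("side")
x,y=proj("side",[.643,-.2835,.07])[0].astype(int); x0,y0=x-50,y-50
cv2.imwrite("pics/g9.png",cv2.resize(im[y0:y0+100,x0:x0+100],(600,600),interpolation=2)[:,:,::-1])
z=o["tcp_pos"][2]-.174; print(z)
for xy in((.643,-.2835),(.6414,-.2821)):
  print(xy,*[crop_ext("side",circ(*xy,zz,d),(x0,y0),6) for zz,d in((z+.018,.054),(z+.018,.02),(z,.054),(.028,.066))])
```

```text
[ 0.64331314 -0.28328428  0.26795632] 0.053082051098766014 [-0.06827902 -0.41906609 -1.1718968 ] 32.159151546657085
0.09395631918690933
(0.643, -0.2835) [238. 164. 394. 248.] [287. 190. 345. 221.] [234. 208. 388. 293.] [205. 352. 386. 459.]
(0.6414, -0.2821) [240. 167. 396. 251.] [289. 193. 347. 224.] [236. 211. 391. 296.] [207. 355. 389. 462.]
```

View pics/g9.png

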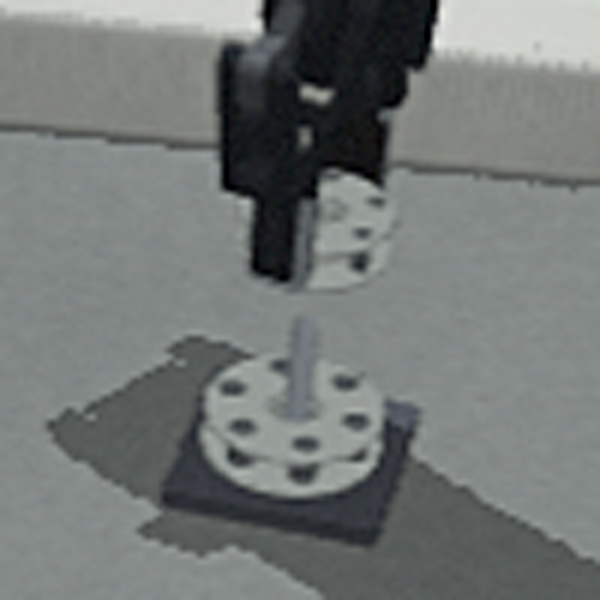

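{"op": "carry_out", "data": {
  "moves": [
    [0.0005, 0, 0.01, 0, 0.048],
    [0.0005, 0, 0.02, 0, 0.048],
    [0.0005, 0, 0.027, 0, 0.048],
    [0.0005, 0, 0.034, 0, 0.048],
    [0.0005, 0, 0.04, 0, 0.048],
    [0.0005, 0, 0.046, 0, 0.048],
    [0.0005, 0, 0.05, 0, 0.048],
    [0.0005, 0, 0.05, 0, 0.048]
  ]
}}

```text
clock: 21.7
tcp_pos: [0.6437, -0.2834, 0.2171]
orientation: [-3.141, -0.0, 0.001]
contact_force: [-0.3, 0.3, -0.1]
grip_width: 0.0532
gripper_force: 32.2
```

{"op": "carry_out", "data": {
  "moves": [
    [0, 0, 0.006, 0, 0.048],
    [0, 0, 0.011, 0, 0.048],
    [0, 0, 0.014, 0, 0.048],
    [0, 0, 0.014, 0, 0.048],
    [0, 0, 0.014, 0, 0.048],
    [0, 0, 0.014, 0, 0.075],
    [0, 0, 0.014, 0, 0.075],
    [0, 0, -0.01, 0, 0.075]
  ]
}}

```text
clock: 22.5
tcp_pos: [0.6426, -0.2829, 0.225]
orientation: [-3.14, -0.0, 0.009]
contact_force: [0.4, 0.3, -0.8]
grip_width: 0.0749
gripper_force: 0.0
```

{"op": "carry_out", "data": {
  "moves": [
    [0, 0, -0.035, 0, 0.075],
    [-0.01, -0.02, -0.045, 0, 0.07],
    [-0.028, -0.062, -0.045, 0, 0.065],
    [-0.047, -0.105, -0.045, 0, 0.06],
    [-0.066, -0.147, -0.045, 0, 0.06],
    [-0.085, -0.19, -0.045, 0, 0.06],
    [-0.104, -0.232, -0.045, 0, 0.06],
    [-0.123, -0.274, -0.045, 0, 0.06]
  ]
}}

```text
clock: 23.3
tcp_pos: [0.5201, -0.008, 0.2734]
orientation: [-3.142, 0.0, -0.002]
contact_force: [-0.7, 0.6, 0.0]
grip_width: 0.0601
gripper_force: 0.0
```

{"op": "carry_out", "data": {
  "moves": [
    [-0.019, -0.042, 0, 0, 0.06],
    [-0.037, -0.082, 0, 0, 0.06],
    [-0.048, -0.106, 0, 0, 0.06],
    [-0.053, -0.117, 0, 0, 0.06],
    [-0.053, -0.117, 0, 0, 0.06],
    [-0.053, -0.117, 0.02, 0, 0.06],
    [-0.053, -0.117, 0.05, 0, 0.06],
    [-0.053, -0.117, 0.05, 0, 0.06]
  ]
}}

```text
clock: 24.1
tcp_pos: [0.4674, 0.1051, 0.2203]
orientation: [3.139, -0.004, -0.008]
contact_force: [-1.1, -0.3, 0.1]
grip_width: 0.06
gripper_force: 0.0
```

Run:
```python
from h import *; from loc import locate
import h
I={n:r.grab_frame(n) for n in C}
o=r.get_obs(); print(o["tcp_pos"],o["grip_width"],o["contact_force"],o["gripper_force"])
```

```text
[0.46846749 0.10608459 0.22282978] 0.06005841292697485 [ 1.20320817 -0.24568327  0.37248701] 0.0
```

{"op": "carry_out", "data": {
  "moves": [
    [0, -0.001, 0.02, 0, 0.06],
    [0, -0.001, 0.038, 0, 0.06],
    [0, -0.001, 0.046, 0, 0.06],
    [0, -0.001, 0.047, 0, 0.06],
    [0, -0.001, 0.047, 0, 0.045],
    [0, -0.001, 0.047, 0, 0.036],
    [0, -0.001, 0.047, 0, 0.036],
    [0, -0.001, 0.047, 0, 0.036]
  ]
}}

```text
clock: 25.0
tcp_pos: [0.4684, 0.1085, 0.177]
orientation: [-3.141, 0.0, -0.003]
contact_force: [-1.5, -1.5, 7.3]
grip_width: 0.041
gripper_force: 30.1
```

Run:
```python
from h import *
o=r.get_obs(); print(o["tcp_pos"],o["grip_width"],o["contact_force"],o["gripper_force"])
```

```text
[0.46841276 0.10845963 0.17698012] 0.04099710314416629 [-1.51629373 -1.47128851  7.291535  ] 30.110145807266235
```

{"op": "carry_out", "data": {
  "moves": [
    [0, 0, -0.03, 0, 0.036],
    [0, 0, -0.07, 0, 0.036],
    [0.008, 0.02, -0.1, 0, 0.036],
    [0.025, 0.058, -0.1, 0, 0.036],
    [0.043, 0.097, -0.1, 0, 0.036],
    [0.061, 0.136, -0.1, 0, 0.036],
    [0.079, 0.175, -0.1, 0, 0.036],
    [0.097, 0.214, -0.1, 0, 0.036]
  ]
}}

```text
clock: 25.8
tcp_pos: [0.5654, -0.1072, 0.2766]
orientation: [3.142, 0.0, 0.002]
contact_force: [0.2, 0.8, -0.3]
grip_width: 0.041
gripper_force: 30.8
```

{"op": "carry_out", "data": {
  "moves": [
    [0.018, 0.04, 0, 0, 0.036],
    [0.036, 0.08, 0, 0, 0.036],
    [0.054, 0.12, 0, 0, 0.036],
    [0.068, 0.152, 0, 0, 0.036],
    [0.076, 0.17, 0, 0, 0.036],
    [0.079, 0.178, 0, 0, 0.036],
    [0.079, 0.178, 0, 0, 0.036],
    [0.079, 0.178, 0, 0, 0.036]
  ]
}}

```text
clock: 26.6
tcp_pos: [0.6437, -0.2819, 0.2758]
orientation: [-3.14, -0.002, 0.001]
contact_force: [0.3, -0.0, 0.5]
grip_width: 0.0411
gripper_force: 30.8
```

{"op": "carry_out", "data": {
  "moves": [
    [0, 0, 0, 0, 0.036],
    [0, 0, 0, 0, 0.036],
    [0, 0, 0.005, 0, 0.036],
    [0, 0, 0.01, 0, 0.036],
    [0, 0, 0.015, 0, 0.036],
    [0, 0, 0.02, 0, 0.036],
    [0, 0, 0.025, 0, 0.036],
    [0, 0, 0.025, 0, 0.036]
  ]
}}

```text
clock: 27.4
tcp_pos: [0.6436, -0.2834, 0.2496]
orientation: [-3.141, 0.0, 0.003]
contact_force: [-0.3, -0.2, -1.0]
grip_width: 0.0409
gripper_force: 30.8
```

{"op": "carry_out", "data": {
  "moves": [
    [0, 0, 0.004, 0, 0.036],
    [0, 0, 0.008, 0, 0.036],
    [0, 0, 0.011, 0, 0.036],
    [0, 0, 0.014, 0, 0.036],
    [0, 0, 0.017, 0, 0.036],
    [0, 0, 0.02, 0, 0.036],
    [0, 0, 0.023, 0, 0.036],
    [0, 0, 0.025, 0, 0.036]
  ]
}}

```text
clock: 28.2
tcp_pos: [0.6439, -0.2835, 0.2255]
orientation: [-3.142, -0.0, 0.0]
contact_force: [-0.3, -0.4, -1.1]
grip_width: 0.0411
gripper_force: 30.8
```

{"op": "carry_out", "data": {
  "moves": [
    [0, 0, 0.001, 0, 0.036],
    [0, 0, 0.001, 0, 0.036],
    [0, 0, 0.001, 0, 0.065],
    [0, 0, 0.001, 0, 0.065],
    [0, 0, -0.03, 0, 0.065],
    [0, 0, -0.07, 0, 0.065],
    [-0.03, -0.03, -0.09, 0, 0.065],
    [-0.06, -0.07, -0.09, 0, 0.065]
  ]
}}

```text
clock: 29.0
tcp_pos: [0.5846, -0.2153, 0.3198]
orientation: [3.138, -0.006, 0.012]
contact_force: [0.1, 0.7, -0.4]
grip_width: 0.0649
gripper_force: 0.0
```

{"op": "carry_out", "data": {
  "moves": [
    [-0.03, -0.04, 0, 0, 0.065],
    [-0.06, -0.07, 0, 0, 0.065],
    [-0.06, -0.07, 0, 0, 0.065],
    [-0.06, -0.07, 0, 0, 0.065],
    [-0.06, -0.07, 0, 0, 0.065],
    [-0.06, -0.07, 0, 0, 0.065],
    [-0.06, -0.07, 0, 0, 0.065],
    [-0.06, -0.07, 0, 0, 0.065]
  ]
}}

```text
clock: 29.8
tcp_pos: [0.5242, -0.1441, 0.3156]
orientation: [3.142, -0.001, -0.0]
contact_force: [0.1, -0.6, -0.6]
grip_width: 0.0651
gripper_force: 0.0
```

Run:
```python
from h import *
im=r.grab_frame("side")
a=cv2.resize(im[120:195,320:410],(450,375),interpolation=2); b=cv2.resize(im[255:345,190:260],(292,375),interpolation=2)
c=cv2.resize(im[120:345,190:440],(244,220))
d=np.zeros((600,744,3),np.uint8); d[:375,:450]=a; d[:375,450:742]=b; d[376:596,:244]=c
t=r.grab_frame("top"); d[376:596,260:553]=cv2.resize(t,(293,220))
cv2.imwrite("pics/end.png",d[:,:,::-1]); print(r.get_obs()["tcp_pos"])
```

```text
[ 0.52406402 -0.14379817  0.31564213]
```

View pics/end.png

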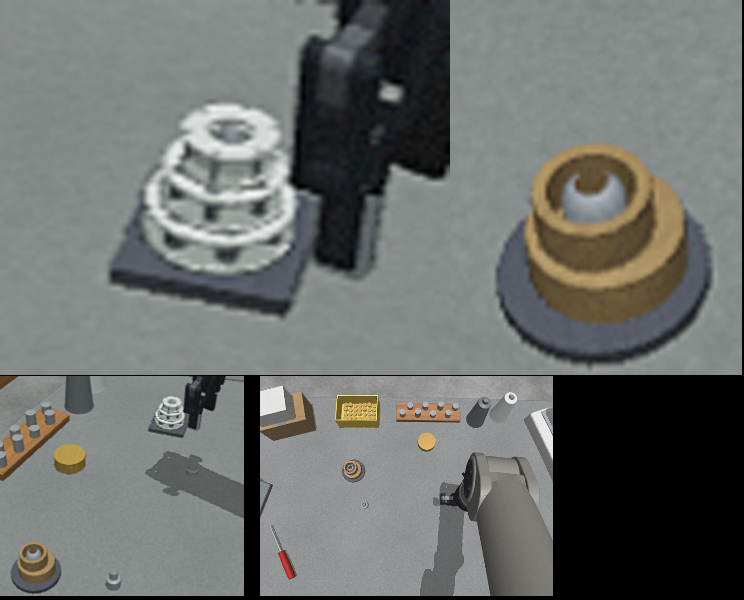

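The picture shows the reels stacked large, medium, small on the square stand (small top flange near (230,130)), and both cores seated on the round stand (near (605,235)). The dies and tin are still standing, and the gripper is clear.

```bash
python3 -c "
from bench import r
print(r.hand_in())"
```

```text
the job is handed in; nothing more can be done
None
```

The job is handed in at about 30 s: the reels are stacked large, medium, small on the square stand and the cores large, small on the round stand, all flat and down in the last picture, with the dies and tin left standing; the hand-in returned no verdict.

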